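Unclip and open the specimen transport box

ROBOT

A 7-joint arm with a two-finger parallel gripper is mounted at the origin on the work surface. World frame = base frame: x ahead of the robot, y to its left, z up, the work surface at z = 0. Lengths are in m, angles in rad, forces in N, time in s.
With the tool pointing down it reaches from about 0.4 to 0.75 m from the base axis. Payload 19.5 kg.
Tool frame: the origin (TCP) lies on the centre line of the jaws, within the pads' length; the fingertips stand 17 mm ahead of it and the grasp point (between the pads) lies 2 mm behind it (bot.tips_ahead is the distance from the TCP to the fingertips, in m); z points along the fingers, y is the line along which they close (so a half turn about z gives the same grasp; the last joint's range is limited). The gripper opens to 85 mm and grips with 20 to 120 N. Pads are 22 mm wide; open, the fingers measure 114 mm over their backs; the gripper's body (76 mm by 85 mm) begins 54 mm behind the grasp point. The pads swing forward as they close: fully open they stand 13 mm farther back than shut.
Start: joints at [1.114, 0.707, -0.028, 1.485, 0.022, 0.951, -0.075], TCP at [0.232, -0.526, 0.248] pointing down, gripper open.
Joint ranges: [-2.71, 2.71], [-0.32, 2.16], [-1.57, 1.52], [0, 2.45], [-1.46, 4.6], [0, 2.02], [-2.83, 2.83]. Speed limits (rad/s): [1.89, 1.89, 2.57, 2.57, 3.01, 3.01, 3.01].

INTERFACE

Orientations are given as [roll, pitch, yaw] about the fixed x, y, z axes, in that order (R = Rz(yaw) Ry(pitch) Rx(roll)).
In Python, from rig import bot gives the robot as it stands.
- The arm moves only by the tool step_arm, never from a script. Its argument "motion" is a list of rows, each an object of numbers: "fingers": the gripper command: -1 is fully open, 1 is shut, values between are in proportion; "tx", "ty", "tz": the shift along the tool's x, y, z normalised to -1 to 1, where 1 is 0.025 m; "ax", "ay", "az": the turn, a rotation vector about the tool's x, y, z normalised to -1 to 1, where 1 is 0.12 rad. In form: [{"fingers": .., "tx": .., "ty": .., "tz": .., "ax": .., "ay": .., "az": ..}, ...]. A call has 1 to 20 rows; each row shifts and turns the commanded pose from where the row before left it, along the tool's axes as they then stand; what a row does not reach is not made up. A row lasts 1/12 s, in which the tool goes at most 41.7 mm and 7.16 degrees, less where a joint would pass 70% of its speed; a pose out of reach is approached as far as the arm can. A call with a number of a shift or a turn outside -1 to 1 is refused whole. A call with a gripper value outside its range is refused whole. The fingers move at their own pace and stop on an object; "newtons" is the grip in N (left out, the last holds). Time passes only in rows, so rows that do not move let the fingers close. It gives the time, the measured TCP pose, the force, the opening and the grip force at its end, in the units of the state.
- bot.get_obs(): the state, without advancing time (a new reading comes with each control period).
- bot.capture(name): name is "scene" or "top" or "wrist"; returns (picture, depth): 400x640x3 uint8, blue, green, red; 400x640 float32, m along the optical axis (not along the pixel's ray), 0 where there is no reading.
- bot.camera_params(name): a dict with "vertical_fov" (degrees; the focal length in pixels is half the picture's height over the tangent of half this angle, whatever the lens; pixels are square), "cx", "cy" (the principal point, pixels), "T" (4x4, takes a point from camera to world coordinates). Camera axes: x right, y up, looking along -z (the intrinsics and any distortion apply to the point x, -y, -z); pixel columns grow to the right and rows downward; lengths in m; the calibration is good to about 2 mm. A picture is of the moment at which its call begins: read the wrist's pose just before it. camera_params takes no time and is no camera call; for the wrist camera it gives the pose at the moment of the call.
- bot.job_done(): hands the job in; it is judged then, once.
Trained networks look in the newest picture that a camera, given by its name, has taken for a name from the list of things; names that differ only in an ending like _2 or _b are one class to them, and where a whole thing is asked for, a point or a joint stands for the part that bears it (a point fixed in the world has none). Each returns a list of dicts, best first, with "conf" (0 to 1); they miss things now and then, are a little off and sometimes report something else, mostly with a low value. They report only what shows in the picture. A call takes as long as a camera call. They do not tell look-alikes from the thing itself.
- bot.boxes_of(name, camera): "centre" ([row, column] in pixels, amid what is visible of it).
- bot.cut_out(name, camera): "mask" (400x640 bool, what is visible of it) and "centre" ([row, column] in pixels, amid what is visible of it).
The state is a dict: "clock": time; "q": joint angles; "dq": joint speeds; "joint_torque": joint torques, N m; "ee_pos": TCP position; "orientation": TCP orientation; "contact_force": force on the tool from outside, world axes, zero at the start; "ft_torque": the same for the moment, N m; "width": finger opening in m; "finger_force": force on a finger pad.
Only numpy, scipy, OpenCV 4.12 (cv2) and the standard library are available. Lean on these libraries where they do the work, as an engineer would, in place of code of your own. Each camera call takes 0.05 s, during which the arm holds its last target. There are 200 camera calls.

TASK

Open the larger of the two white specimen transport boxes: flip both of its wire clips fully outward off the lid while the lid stays seated, and only then lift the lid off by its handle. Set the lid down gently on the dark rubber mat (lower it until it rests, do not drop it), handle up, in the middle and with its long side along the mat's long side, and leave both clips open and the smaller box, the tube rack and the glove box where they stand.

Things in the scene. Friction and masses are not known exactly. Their poses are not given: they have to be found in the camera images.
- box: The larger white box, fixed, 140 mm (its x) by 200 mm (its y) by 100 mm high. Origin: centre of its underside, z up. The lid lies flush on its rim. A wire clip is hinged on each short end wall (+y and -y), hinge axis parallel to box x, 60 mm above the table, 106 mm from the box centre. Box and mat may swap sides; each is turned up to 20 degrees.
- lid: Loose white lid of the larger box, 0.25 kg: plate 140 (its x) x 200 (its y) x 10 mm with a bar handle. Origin: centre of the plate's underside, z up; below it a lip 124 x 184 mm goes 6 mm down into the box, so on a flat surface the origin rests 6 mm above it. Closed, its axes are the box's and its top is 110 mm above the table.
- lid_handle (a point): Centre of the lid's grey bar handle: bar 75 mm long along lid y, 14 mm wide (lid x), 14 mm high, its centre 33 mm above the lid's top face (43 mm above the lid's origin), 26 mm free under it, an end post at each end. Grasp it from above across its width, fingers closing along lid x.
- clip_a (a joint): Angle of the clip at the box's +y end: 0 = upright, hooked over the lid; 1.7 = flipped right out, a little below level. Sprung over centre: it resists with about 3 N at the tab, fading to nothing at 0.5 rad; beyond that it snaps open by itself and stays at 1.7. Short of that it snaps shut again.
- clip_a_tab (a point): Middle of the steel thumb tab of the +y clip: upright plate 40 mm wide (box x), 3 mm thick, from 109 to 145 mm above the table; this point is 77 mm from the hinge axis. A wire hook reaches 16 mm inward over the lid, top 115.5 mm above the table. 65 mm of lid is free between tab and handle: shut fingers, tips 15 mm above the lid, moved outward from there to 45 mm past the shut tab flip it.
- clip_b (a joint): Angle of the clip at the box's -y end, same as clip_a: 0 hooked shut, 1.7 fully open, over centre at 0.5.
- clip_b_tab (a point): Middle of the thumb tab of the clip at the box's -y end; same sizes as clip_a_tab.
- mat: Flat dark rubber mat on the table, fixed, 200 mm (its x) by 260 mm (its y, the long way) by 3 mm thick. Origin at the centre of its underside, z up. The lid goes in its middle.
- small_box: Bystander: the smaller white box of the same make with closed clips, 90 x 120 mm, 68 mm high without its handle (98 mm with it). Origin at the centre of its underside. Leave it alone.
- rack: Bystander: ivory rack of capped sample tubes, 82 x 130 mm, 98 mm high. Origin at the centre of its underside. Leave it alone.
- glove_box: Bystander: white and blue glove carton, 120 x 160 mm, 75 mm high. Origin at the centre of its underside. Leave it alone.
Not all that is in view belongs to the job. Leave any orange look-alike of the box alone.

How it is judged:
By the outcome, as a careful person would: the job done as asked, in the order asked, and still so for the second after the job is handed in, with the robot touching nothing.
It also fails if it takes over 61 s, if anything falls off the work surface, if the arm or the gripper's body presses on something with over 40 N, if the wrist force passes 120 N, or if a joint passes its speed limit or range.

## Working session

There is one attempt and no reset: what is moved stays moved. The work goes in short steps, Python scripts to look and compute and a tool call to move; the robot and the scene stay as the last step left them, time stands still between calls to the robot, and variables do not carry over. Pictures are saved under pics/ and viewed, at most 10 in all, crops included, and the job is handed in when it is done.

Besides the shell and the picture viewer there is one more tool, called after ">>>" as name([rows], argument=value, ...), one row to a line, values as JSON. step_arm: Moves the arm, as the interface text tells. Scaled input: -1 to 1 covers 0.025 m each way for a shift and 0.12 rad each way for a turn. Its arguments: {"type":"object","properties":{"motion":{"type":"array","items":{"type":"object","properties":{"fingers":{"type":"number"},"tx":{"type":"number"},"ty":{"type":"number"},"tz":{"type":"number"},"ax":{"type":"number"},"ay":{"type":"number"},"az":{"type":"number"}}}},"newtons":{"type":"number"}},"required":["motion"]}

```bash
mkdir -p pics; ls
python3 - <<'E'
from rig import bot
import cv2,numpy as np
o=bot.get_obs(); print(o['clock'],o['ee_pos'],o['orientation'],o['width'],bot.tips_ahead)
ims=[]
for c in('top','scene'):
    im,d=bot.capture(c); np.savez(f'pics/{c}.npz',im=im,d=d); p=bot.camera_params(c); print(c,p)
    ims.append(im)
cv2.imwrite('pics/a.png',cv2.resize(np.vstack(ims),(480,600)))
cv2.imwrite('pics/top.png',ims[0])
for n in('box','lid','lid_handle','clip_a_tab','mat','small_box'):
    for r in bot.cut_out(n,'top'): print(n,r['conf'],r['centre'],r['mask'].sum())
E
```

```text
pics
0.0 [ 0.23164164 -0.52603528  0.2478436 ] [-3.14057400e+00  2.91150098e-05  4.14817861e-01] 0.08556366983691888 0.017
top {'vertical_fov': 48.162671736835264, 'cx': 324.01148858864707, 'cy': 197.91052052294222, 'T': array([[-0.02584144,  0.99386829, -0.10750834,  0.34231169],
       [-0.99960343, -0.02448619,  0.01390725,  0.00793976],
       [ 0.01118951,  0.10782508,  0.99410691,  1.37356579],
       [ 0.        ,  0.        ,  0.        ,  1.        ]])}
scene {'vertical_fov': 44.52784427184689, 'cx': 318.01345751356047, 'cy': 199.18164236013448, 'T': array([[-0.01433044, -0.8271152 ,  0.5618497 ,  1.18546845],
       [ 0.99979799, -0.00393299,  0.0197108 ,  0.01228201],
       [-0.01409336,  0.56201866,  0.82700448,  1.13565304],
       [ 0.        ,  0.        ,  0.        ,  1.        ]])}
box 0.9 [222.9, 257.7] 288
box 0.69 [297.3, 226.7] 3933
lid 0.79 [198.1, 254.9] 3419
lid_handle 0.67 [198.0, 257.9] 3319
clip_a_tab 0.65 [205.2, 218.9] 61
clip_a_tab 0.62 [310.3, 183.0] 80
mat 0.65 [192.7, 384.4] 5384
small_box 0.69 [110.1, 400.1] 1494
```

View pics/top.png

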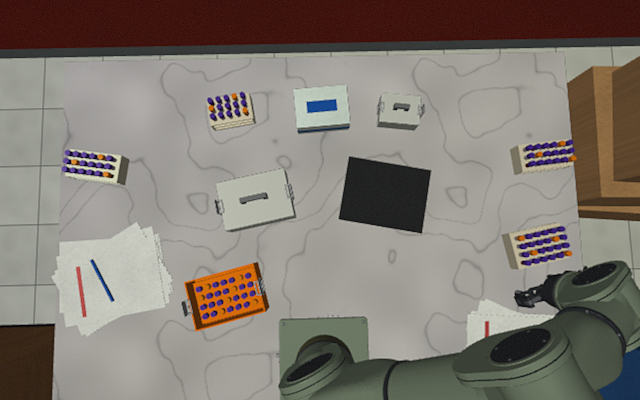

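View pics/a.png

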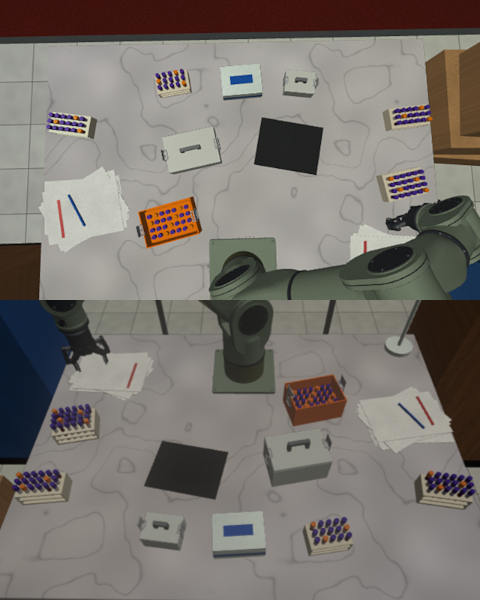

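The top view shows the white box with its lid at about (row 198, col 255) and the mat at (193, 385). The small box is at (110, 400) and the orange look-alike at (297, 227). Next I'll work out the poses.

```bash
cat > h.py <<'E'
import numpy as np,cv2
from rig import bot
def ray(cam,px,z,p=None):
    """pixel (row,col) list -> world xy on plane z"""
    p=p or bot.camera_params(cam); f=200/np.tan(np.radians(p['vertical_fov'])/2)
    px=np.atleast_2d(px).astype(float)
    d=np.c_[(px[:,1]-p['cx'])/f,-(px[:,0]-p['cy'])/f,-np.ones(len(px))]@p['T'][:3,:3].T
    o=p['T'][:3,3]; return o+d*((z-o[2])/d[:,2])[:,None]
def world(cam,mask,d,p=None):
    p=p or bot.camera_params(cam); f=200/np.tan(np.radians(p['vertical_fov'])/2)
    r,c=np.nonzero(mask&(d>0)); z=d[r,c]
    return np.c_[(c-p['cx'])/f*z,-(r-p['cy'])/f*z,-z]@p['T'][:3,:3].T+p['T'][:3,3]
def rect(P):
    """centre, (short,long) and yaw of long side's direction taken as +y, in -pi/2..pi/2"""
    (c,s,a)=cv2.minAreaRect((P[:,:2]*1000).astype(np.float32))
    a=np.radians(a); l=a if s[0]>s[1] else a+np.pi/2   # long dir
    y=(l-np.pi/2+np.pi/2)%np.pi-np.pi/2
    return np.round(np.array(c)/1000,4),np.round(sorted(s),1),round(y,4)
E
python3 - <<'E'
from h import *
D=np.load('pics/top.npz'); im,d=D['im'],D['d']
W=world('top',np.ones(d.shape,bool)&(d>0),d); r,c=np.nonzero(d>0)
H=np.zeros(d.shape+(3,)); H[r,c]=W
def reg(r0,r1,c0,c1,lo,hi):
    m=np.zeros(d.shape,bool); m[r0:r1,c0:c1]=1
    return m&(H[...,2]>lo)&(H[...,2]<hi)
m=reg(160,240,205,305,.1,.119)
k=np.ones((3,3),np.uint8); m2=cv2.morphologyEx(m.astype(np.uint8),cv2.MORPH_OPEN,np.ones((7,7),np.uint8))>0
print('lid z',np.median(H[m2][:,2]),rect(ray('top',np.argwhere(m2),.11)))
h=reg(160,240,230,280,.135,.17); print('handle',h.sum(),H[h][:,2].max(),rect(ray('top',np.argwhere(h),.15)))
for c0,c1 in((205,228),(280,305)):
    t=reg(165,225,c0,c1,.122,.16); print('tab',t.sum(),np.argwhere(t).mean(0),ray('top',np.argwhere(t),.135).mean(0) if t.sum() else'')
g=np.zeros(d.shape,bool); g[145:240,325:445]=(im.max(2)<60)[145:240,325:445]
g=cv2.morphologyEx(g.astype(np.uint8),cv2.MORPH_OPEN,np.ones((5,5),np.uint8))>0
print('mat',g.sum(),np.median(H[g][:,2]),rect(ray('top',np.argwhere(g),.003)))
E
```

```text
lid z 0.1098193912894162 (array([0.4821, 0.186 ]), array([140.2, 200.2]), np.float64(0.1979))
handle 155 0.1555440869672402 (array([0.4819, 0.1852]), array([15.6, 75. ]), np.float64(0.2011))
tab 38 [206.05263158 216.23684211] [0.4609373  0.28979433 0.135     ]
tab 22 [189.         290.77272727] [0.5035311  0.08261238 0.135     ]
mat 5229 0.0025909781693049805 (array([ 0.4973, -0.1989]), array([196.4, 256.4]), np.float64(-0.1951))
```

>>> step_arm([
  {"fingers":1,"tx":0.9,"ty":-0.4},
  {"fingers":1,"tx":0.9,"ty":-0.4},
  {"fingers":1,"tx":0.9,"ty":-0.4},
  {"fingers":1,"tx":0.9,"ty":-0.4},
  {"fingers":1,"tx":0.9,"ty":-0.4},
  {"fingers":1,"tx":0.9,"ty":-0.4},
  {"fingers":1,"tx":0.9,"ty":-0.4},
  {"fingers":1,"tx":0.9,"ty":-0.4},
  {"fingers":1,"tx":0.9,"ty":-0.4},
  {"fingers":1,"tx":0.9,"ty":-0.4},
  {"fingers":1,"tx":0.9,"ty":-0.4},
  {"fingers":1,"tx":0.9,"ty":-0.4},
  {"fingers":1,"tx":0.9,"ty":-0.4},
  {"fingers":1,"tx":0.9,"ty":-0.4},
  {"fingers":1,"tx":0.9,"ty":-0.4},
  {"fingers":1,"az":-0.5},
  {"fingers":1,"az":-0.94},
  {"fingers":1,"az":-0.94},
  {"fingers":1,"az":-0.94},
  {"fingers":1,"az":-0.94},
])

```text
$.motion[0]: bad value
```

>>> step_arm([
  {"az":-0.94},
  {"az":-0.94},
  {"az":-0.94},
  {"az":-0.94},
  {"az":-0.94},
  {"az":-0.94},
  {"az":-0.94},
  {"az":-0.44},
  {},
])

```text
$.motion[0]: bad value
```

>>> step_arm([
  {"fingers":1,"tx":0.9,"ty":-0.4,"tz":0,"ax":0,"ay":0,"az":0},
])

```text
clock: 0.48
ee_pos: [0.2453, -0.5102, 0.248]
orientation: [3.141, 0.002, 0.41]
contact_force: [-0.3, -0.5, -0.9]
width: 0.0754
finger_force: 0.0
```

All seven fields are needed in each row.

>>> step_arm([
  {"fingers":1,"tx":0.9,"ty":-0.4,"tz":0,"ax":0,"ay":0,"az":0},
  {"fingers":1,"tx":0.9,"ty":-0.4,"tz":0,"ax":0,"ay":0,"az":0},
  {"fingers":1,"tx":0.9,"ty":-0.4,"tz":0,"ax":0,"ay":0,"az":0},
  {"fingers":1,"tx":0.9,"ty":-0.4,"tz":0,"ax":0,"ay":0,"az":0},
  {"fingers":1,"tx":0.9,"ty":-0.4,"tz":0,"ax":0,"ay":0,"az":0},
  {"fingers":1,"tx":0.9,"ty":-0.4,"tz":0,"ax":0,"ay":0,"az":0},
  {"fingers":1,"tx":0.9,"ty":-0.4,"tz":0,"ax":0,"ay":0,"az":0},
  {"fingers":1,"tx":0.9,"ty":-0.4,"tz":0,"ax":0,"ay":0,"az":0},
  {"fingers":1,"tx":0.9,"ty":-0.4,"tz":0,"ax":0,"ay":0,"az":0},
  {"fingers":1,"tx":0.9,"ty":-0.4,"tz":0,"ax":0,"ay":0,"az":0},
  {"fingers":1,"tx":0.9,"ty":-0.4,"tz":0,"ax":0,"ay":0,"az":0},
  {"fingers":1,"tx":0.9,"ty":-0.4,"tz":0,"ax":0,"ay":0,"az":0},
  {"fingers":1,"tx":0.9,"ty":-0.4,"tz":0,"ax":0,"ay":0,"az":0},
  {"fingers":1,"tx":0.9,"ty":-0.4,"tz":0,"ax":0,"ay":0,"az":0},
  {"fingers":1,"tx":0,"ty":0,"tz":0,"ax":0,"ay":0,"az":-0.5},
  {"fingers":1,"tx":0,"ty":0,"tz":0,"ax":0,"ay":0,"az":-0.9},
  {"fingers":1,"tx":0,"ty":0,"tz":0,"ax":0,"ay":0,"az":-0.9},
  {"fingers":1,"tx":0,"ty":0,"tz":0,"ax":0,"ay":0,"az":-0.9},
  {"fingers":1,"tx":0,"ty":0,"tz":0,"ax":0,"ay":0,"az":-0.9},
  {"fingers":1,"tx":0,"ty":0,"tz":0,"ax":0,"ay":0,"az":-0.9},
])

```text
clock: 2.15
ee_pos: [0.4802, -0.2529, 0.2483]
orientation: [-3.142, -0.0, 1.02]
contact_force: [-0.3, 0.2, -0.2]
width: -0.0
finger_force: 0.0
```

>>> step_arm([
  {"fingers":1,"tx":0,"ty":0,"tz":0,"ax":0,"ay":0,"az":-0.9},
  {"fingers":1,"tx":0,"ty":0,"tz":0,"ax":0,"ay":0,"az":-0.9},
  {"fingers":1,"tx":0,"ty":0,"tz":0,"ax":0,"ay":0,"az":-0.9},
  {"fingers":1,"tx":0,"ty":0,"tz":0,"ax":0,"ay":0,"az":-0.9},
  {"fingers":1,"tx":0,"ty":0,"tz":0,"ax":0,"ay":0,"az":-0.9},
  {"fingers":1,"tx":0,"ty":0,"tz":0,"ax":0,"ay":0,"az":-0.9},
  {"fingers":1,"tx":0,"ty":0,"tz":0,"ax":0,"ay":0,"az":-0.9},
  {"fingers":1,"tx":0,"ty":0,"tz":0,"ax":0,"ay":0,"az":0},
  {"fingers":1,"tx":0,"ty":0,"tz":0,"ax":0,"ay":0,"az":0},
])

```text
clock: 2.9
ee_pos: [0.4801, -0.253, 0.2483]
orientation: [3.142, -0.0, 1.767]
contact_force: [-0.7, 0.3, 0.7]
width: 0.0003
finger_force: 0.0
```

>>> step_arm([
  {"fingers":1,"tx":0.9,"ty":0.22,"tz":0,"ax":0,"ay":0,"az":0},
  {"fingers":1,"tx":0.9,"ty":0.22,"tz":0,"ax":0,"ay":0,"az":0},
  {"fingers":1,"tx":0.9,"ty":0.22,"tz":0,"ax":0,"ay":0,"az":0},
  {"fingers":1,"tx":0.9,"ty":0.22,"tz":0,"ax":0,"ay":0,"az":0},
  {"fingers":1,"tx":0.9,"ty":0.22,"tz":0,"ax":0,"ay":0,"az":0},
  {"fingers":1,"tx":0.9,"ty":0.22,"tz":0,"ax":0,"ay":0,"az":0},
  {"fingers":1,"tx":0.9,"ty":0.22,"tz":0,"ax":0,"ay":0,"az":0},
  {"fingers":1,"tx":0.9,"ty":0.22,"tz":0,"ax":0,"ay":0,"az":0},
  {"fingers":1,"tx":0.9,"ty":0.22,"tz":0,"ax":0,"ay":0,"az":0},
  {"fingers":1,"tx":0.9,"ty":0.22,"tz":0,"ax":0,"ay":0,"az":0},
  {"fingers":1,"tx":0.9,"ty":0.22,"tz":0,"ax":0,"ay":0,"az":0},
  {"fingers":1,"tx":0.9,"ty":0.22,"tz":0,"ax":0,"ay":0,"az":0},
  {"fingers":1,"tx":0.9,"ty":0.22,"tz":0,"ax":0,"ay":0,"az":0},
  {"fingers":1,"tx":0.9,"ty":0.22,"tz":0,"ax":0,"ay":0,"az":0},
  {"fingers":1,"tx":0.9,"ty":0.22,"tz":0,"ax":0,"ay":0,"az":0},
  {"fingers":1,"tx":0.9,"ty":0.22,"tz":0,"ax":0,"ay":0,"az":0},
  {"fingers":1,"tx":0,"ty":0,"tz":0,"ax":0,"ay":0,"az":0},
  {"fingers":1,"tx":0,"ty":0,"tz":0,"ax":0,"ay":0,"az":0},
])

```text
clock: 4.4
ee_pos: [0.4947, 0.1183, 0.2483]
orientation: [3.142, -0.0, 1.769]
contact_force: [0.9, -1.4, -0.0]
width: 0.0001
finger_force: 0.0
```

Run:
```python
from h import *
o=bot.get_obs(); print(o['clock'],o['ee_pos'])
im,d=bot.capture('wrist'); p=bot.camera_params('wrist'); np.savez('pics/w.npz',im=im,d=d,T=p['T'])
cv2.imwrite('pics/w1.png',im)
```

```text
4.4 [0.49474181 0.11831399 0.24829798]
```

View pics/w1.png

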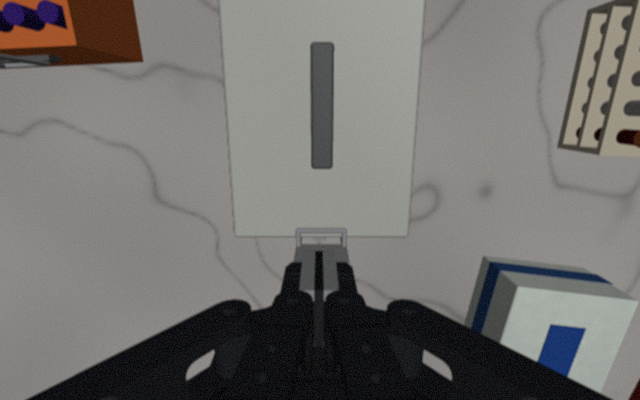

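The wrist view shows the handle (col 322), the -y clip (col 320, row 240) and the fingers (col 320) in line with the lid. Going down and flipping the -y clip.

>>> step_arm([
  {"fingers":1,"tx":0,"ty":0,"tz":0.85,"ax":0,"ay":0,"az":0},
  {"fingers":1,"tx":0,"ty":0,"tz":0.85,"ax":0,"ay":0,"az":0},
  {"fingers":1,"tx":0,"ty":0,"tz":0.85,"ax":0,"ay":0,"az":0},
  {"fingers":1,"tx":0,"ty":0,"tz":0.85,"ax":0,"ay":0,"az":0},
  {"fingers":1,"tx":0,"ty":0,"tz":0.5,"ax":0,"ay":0,"az":0},
  {"fingers":1,"tx":0,"ty":0,"tz":0.34,"ax":0,"ay":0,"az":0},
  {"fingers":1,"tx":0,"ty":0,"tz":0,"ax":0,"ay":0,"az":0},
])

```text
clock: 5.03
ee_pos: [0.4945, 0.1165, 0.1412]
orientation: [-3.14, 0.0, 1.769]
contact_force: [0.1, -0.2, 0.3]
width: 0.0001
finger_force: 0.0
```

>>> step_arm([
  {"fingers":1,"tx":-0.4,"ty":0,"tz":0,"ax":0,"ay":0,"az":0},
  {"fingers":1,"tx":-0.4,"ty":0,"tz":0,"ax":0,"ay":0,"az":0},
  {"fingers":1,"tx":-0.4,"ty":0,"tz":0,"ax":0,"ay":0,"az":0},
  {"fingers":1,"tx":-0.4,"ty":0,"tz":0,"ax":0,"ay":0,"az":0},
  {"fingers":1,"tx":-0.4,"ty":0,"tz":0,"ax":0,"ay":0,"az":0},
  {"fingers":1,"tx":-0.4,"ty":0,"tz":0,"ax":0,"ay":0,"az":0},
  {"fingers":1,"tx":-0.4,"ty":0,"tz":0,"ax":0,"ay":0,"az":0},
  {"fingers":1,"tx":-0.4,"ty":0,"tz":0,"ax":0,"ay":0,"az":0},
  {"fingers":1,"tx":-0.4,"ty":0,"tz":0,"ax":0,"ay":0,"az":0},
  {"fingers":1,"tx":0,"ty":0,"tz":0,"ax":0,"ay":0,"az":0},
  {"fingers":1,"tx":0,"ty":0,"tz":0,"ax":0,"ay":0,"az":0},
])

```text
clock: 5.95
ee_pos: [0.5128, 0.0288, 0.1423]
orientation: [-3.142, -0.0, 1.77]
contact_force: [-0.1, 0.3, 0.1]
width: 0.0001
finger_force: 0.0
```

>>> step_arm([
  {"fingers":1,"tx":0,"ty":0,"tz":-1,"ax":0,"ay":0,"az":0},
  {"fingers":1,"tx":0,"ty":0,"tz":-1,"ax":0,"ay":0,"az":0},
  {"fingers":1,"tx":0,"ty":0,"tz":-1,"ax":0,"ay":0,"az":0},
  {"fingers":1,"tx":0,"ty":0,"tz":-0.6,"ax":0,"ay":0,"az":0},
  {"fingers":1,"tx":0.92,"ty":0,"tz":0,"ax":0,"ay":0,"az":0},
  {"fingers":1,"tx":0.92,"ty":0,"tz":0,"ax":0,"ay":0,"az":0},
  {"fingers":1,"tx":0.92,"ty":0,"tz":0,"ax":0,"ay":0,"az":0},
  {"fingers":1,"tx":0.92,"ty":0,"tz":0,"ax":0,"ay":0,"az":0},
  {"fingers":1,"tx":0.92,"ty":0,"tz":0,"ax":0,"ay":0,"az":0},
  {"fingers":1,"tx":0.92,"ty":0,"tz":0,"ax":0,"ay":0,"az":0},
  {"fingers":1,"tx":0.92,"ty":0,"tz":0,"ax":0,"ay":0,"az":0},
  {"fingers":1,"tx":0.92,"ty":0,"tz":0,"ax":0,"ay":0,"az":0},
  {"fingers":1,"tx":0.92,"ty":0,"tz":0,"ax":0,"ay":0,"az":0},
  {"fingers":1,"tx":0.92,"ty":0,"tz":0,"ax":0,"ay":0,"az":0},
  {"fingers":1,"tx":0,"ty":0,"tz":0,"ax":0,"ay":0,"az":0},
  {"fingers":1,"tx":0,"ty":0,"tz":0,"ax":0,"ay":0,"az":0},
])

```text
clock: 7.28
ee_pos: [0.4663, 0.256, 0.2322]
orientation: [-3.141, -0.0, 1.774]
contact_force: [-0.5, -0.0, 0.3]
width: 0.0002
finger_force: 0.0
```

>>> step_arm([
  {"fingers":1,"tx":0,"ty":0,"tz":0.8,"ax":0,"ay":0,"az":0},
  {"fingers":1,"tx":0,"ty":0,"tz":0.8,"ax":0,"ay":0,"az":0},
  {"fingers":1,"tx":0,"ty":0,"tz":0.8,"ax":0,"ay":0,"az":0},
  {"fingers":1,"tx":0,"ty":0,"tz":0.8,"ax":0,"ay":0,"az":0},
  {"fingers":1,"tx":0,"ty":0,"tz":0.4,"ax":0,"ay":0,"az":0},
  {"fingers":1,"tx":0,"ty":0,"tz":0,"ax":0,"ay":0,"az":0},
])

```text
clock: 7.78
ee_pos: [0.4666, 0.2538, 0.1408]
orientation: [-3.139, 0.001, 1.771]
contact_force: [-0.5, -0.3, -0.3]
width: 0.0002
finger_force: 0.0
```

>>> step_arm([
  {"fingers":1,"tx":0.4,"ty":0,"tz":0,"ax":0,"ay":0,"az":0},
  {"fingers":1,"tx":0.4,"ty":0,"tz":0,"ax":0,"ay":0,"az":0},
  {"fingers":1,"tx":0.4,"ty":0,"tz":0,"ax":0,"ay":0,"az":0},
  {"fingers":1,"tx":0.4,"ty":0,"tz":0,"ax":0,"ay":0,"az":0},
  {"fingers":1,"tx":0.4,"ty":0,"tz":0,"ax":0,"ay":0,"az":0},
  {"fingers":1,"tx":0.4,"ty":0,"tz":0,"ax":0,"ay":0,"az":0},
  {"fingers":1,"tx":0.4,"ty":0,"tz":0,"ax":0,"ay":0,"az":0},
  {"fingers":1,"tx":0.4,"ty":0,"tz":0,"ax":0,"ay":0,"az":0},
  {"fingers":1,"tx":0.4,"ty":0,"tz":0,"ax":0,"ay":0,"az":0},
  {"fingers":1,"tx":0,"ty":0,"tz":0,"ax":0,"ay":0,"az":0},
  {"fingers":1,"tx":0,"ty":0,"tz":0,"ax":0,"ay":0,"az":0},
])

```text
clock: 8.7
ee_pos: [0.449, 0.3432, 0.1422]
orientation: [-3.142, -0.0, 1.771]
contact_force: [0.3, -1.3, -0.1]
width: -0.0001
finger_force: 0.0
```

>>> step_arm([
  {"fingers":1,"tx":0,"ty":0,"tz":-1,"ax":0,"ay":0,"az":0},
  {"fingers":1,"tx":0,"ty":0,"tz":-1,"ax":0,"ay":0,"az":0},
  {"fingers":1,"tx":0,"ty":0,"tz":-1,"ax":0,"ay":0,"az":0},
  {"fingers":1,"tx":0,"ty":0,"tz":-0.6,"ax":0,"ay":0,"az":0},
  {"fingers":0,"tx":0,"ty":0,"tz":0,"ax":0,"ay":0,"az":0},
  {"fingers":0,"tx":0,"ty":0,"tz":0,"ax":0,"ay":0,"az":0},
])

```text
clock: 9.2
ee_pos: [0.4496, 0.3423, 0.2327]
orientation: [3.141, -0.0, 1.77]
contact_force: [-0.2, -0.5, -0.8]
width: 0.0234
finger_force: 0.0
```

Run:
```python
from h import *
a,d=bot.capture('top'); b,_=bot.capture('scene')
cv2.imwrite('pics/c2.png',np.hstack([cv2.resize(a[140:260,180:320],(400,343)),cv2.resize(b[170:290,320:460],(400,343))]))
```

```text
(no output)
```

View pics/c2.png

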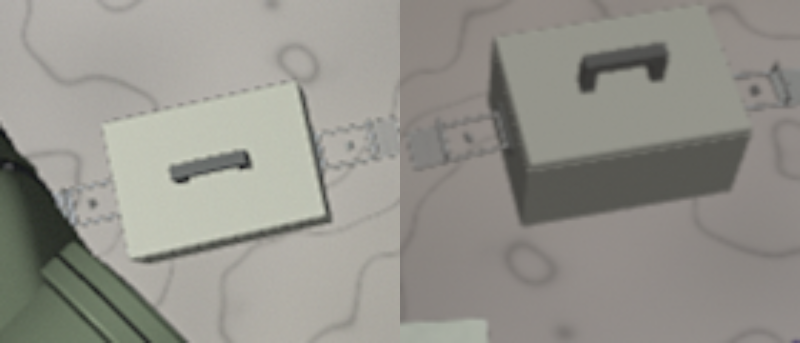

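Both clips are flipped right out and the lid is seated. Next I'll grasp the handle.

>>> step_arm([
  {"fingers":-0.2,"tx":-0.8,"ty":0,"tz":0,"ax":0,"ay":0,"az":0},
  {"fingers":-0.2,"tx":-0.8,"ty":0,"tz":0,"ax":0,"ay":0,"az":0},
  {"fingers":-0.2,"tx":-0.8,"ty":0,"tz":0,"ax":0,"ay":0,"az":0},
  {"fingers":-0.2,"tx":-0.8,"ty":0,"tz":0,"ax":0,"ay":0,"az":0},
  {"fingers":-0.2,"tx":-0.8,"ty":0,"tz":0,"ax":0,"ay":0,"az":0},
  {"fingers":-0.2,"tx":-0.8,"ty":0,"tz":0,"ax":0,"ay":0,"az":0},
  {"fingers":-0.2,"tx":-0.8,"ty":0,"tz":0,"ax":0,"ay":0,"az":0},
  {"fingers":-0.2,"tx":-0.8,"ty":0,"tz":0,"ax":0,"ay":0,"az":0},
  {"fingers":-0.2,"tx":0,"ty":0,"tz":0,"ax":0,"ay":0,"az":0},
  {"fingers":-0.2,"tx":0,"ty":0,"tz":0.8,"ax":0,"ay":0,"az":0},
  {"fingers":-0.2,"tx":0,"ty":0,"tz":0.8,"ax":0,"ay":0,"az":0},
  {"fingers":-0.2,"tx":0,"ty":0,"tz":0.8,"ax":0,"ay":0,"az":0},
  {"fingers":-0.2,"tx":0,"ty":0,"tz":0.8,"ax":0,"ay":0,"az":0},
  {"fingers":-0.2,"tx":0,"ty":0,"tz":0.4,"ax":0,"ay":0,"az":0},
  {"fingers":-0.2,"tx":0,"ty":0,"tz":0,"ax":0,"ay":0,"az":0},
])

```text
clock: 10.55
ee_pos: [0.4798, 0.1859, 0.1399]
orientation: [-3.138, 0.001, 1.771]
contact_force: [-0.2, -0.1, -0.1]
width: 0.0512
finger_force: 0.0
```

>>> step_arm([
  {"fingers":1,"tx":0,"ty":0,"tz":0,"ax":0,"ay":0,"az":0},
  {"fingers":1,"tx":0,"ty":0,"tz":0,"ax":0,"ay":0,"az":0},
  {"fingers":1,"tx":0,"ty":0,"tz":0,"ax":0,"ay":0,"az":0},
  {"fingers":1,"tx":0,"ty":0,"tz":0,"ax":0,"ay":0,"az":0},
  {"fingers":1,"tx":0,"ty":0,"tz":0,"ax":0,"ay":0,"az":0},
  {"fingers":1,"tx":0,"ty":0,"tz":0,"ax":0,"ay":0,"az":0},
  {"fingers":1,"tx":0,"ty":0,"tz":0,"ax":0,"ay":0,"az":0},
  {"fingers":1,"tx":0,"ty":0,"tz":0,"ax":0,"ay":0,"az":0},
], newtons=50)

```text
clock: 11.22
ee_pos: [0.4813, 0.1862, 0.1432]
orientation: [3.14, -0.0, 1.771]
contact_force: [-1.3, 0.0, 7.7]
width: 0.0133
finger_force: 49.5
```

>>> step_arm([
  {"fingers":1,"tx":0,"ty":0,"tz":-0.2,"ax":0,"ay":0,"az":0},
  {"fingers":1,"tx":0,"ty":0,"tz":-0.3,"ax":0,"ay":0,"az":0},
  {"fingers":1,"tx":0,"ty":0,"tz":-0.5,"ax":0,"ay":0,"az":0},
  {"fingers":1,"tx":0,"ty":0,"tz":-0.5,"ax":0,"ay":0,"az":0},
  {"fingers":1,"tx":0,"ty":0,"tz":-0.5,"ax":0,"ay":0,"az":0},
  {"fingers":1,"tx":0,"ty":0,"tz":-0.5,"ax":0,"ay":0,"az":0},
  {"fingers":1,"tx":0,"ty":0,"tz":-0.5,"ax":0,"ay":0,"az":0},
  {"fingers":1,"tx":0,"ty":0,"tz":-0.5,"ax":0,"ay":0,"az":0},
  {"fingers":1,"tx":0,"ty":0,"tz":0,"ax":0,"ay":0,"az":0},
  {"fingers":1,"tx":0,"ty":0,"tz":0,"ax":0,"ay":0,"az":0},
])

```text
clock: 12.05
ee_pos: [0.4811, 0.1859, 0.2304]
orientation: [3.141, -0.0, 1.771]
contact_force: [-0.4, -0.5, -2.7]
width: 0.0129
finger_force: 49.1
```

Force −2.7 N matches the lid's weight, so it's lifted. Carrying it over.

>>> step_arm([
  {"fingers":1,"tx":-0.3,"ty":-0.05,"tz":0,"ax":0,"ay":0,"az":0},
  {"fingers":1,"tx":-0.6,"ty":-0.1,"tz":0,"ax":0,"ay":0,"az":0},
  {"fingers":1,"tx":-0.9,"ty":-0.15,"tz":0,"ax":0,"ay":0,"az":0},
  {"fingers":1,"tx":-0.9,"ty":-0.15,"tz":0,"ax":0,"ay":0,"az":0},
  {"fingers":1,"tx":-0.9,"ty":-0.15,"tz":0,"ax":0,"ay":0,"az":0},
  {"fingers":1,"tx":-0.9,"ty":-0.15,"tz":0,"ax":0,"ay":0,"az":0},
  {"fingers":1,"tx":-0.9,"ty":-0.15,"tz":0,"ax":0,"ay":0,"az":0},
  {"fingers":1,"tx":-0.9,"ty":-0.15,"tz":0,"ax":0,"ay":0,"az":0},
  {"fingers":1,"tx":-0.9,"ty":-0.15,"tz":0,"ax":0,"ay":0,"az":0},
  {"fingers":1,"tx":-0.9,"ty":-0.15,"tz":0,"ax":0,"ay":0,"az":0},
  {"fingers":1,"tx":-0.9,"ty":-0.15,"tz":0,"ax":0,"ay":0,"az":0},
  {"fingers":1,"tx":-0.9,"ty":-0.15,"tz":0,"ax":0,"ay":0,"az":0},
  {"fingers":1,"tx":-0.9,"ty":-0.15,"tz":0,"ax":0,"ay":0,"az":0},
  {"fingers":1,"tx":-0.9,"ty":-0.15,"tz":0,"ax":0,"ay":0,"az":0},
  {"fingers":1,"tx":-0.9,"ty":-0.15,"tz":0,"ax":0,"ay":0,"az":0},
  {"fingers":1,"tx":-0.9,"ty":-0.15,"tz":0,"ax":0,"ay":0,"az":0},
  {"fingers":1,"tx":-0.9,"ty":-0.15,"tz":0,"ax":0,"ay":0,"az":0},
  {"fingers":1,"tx":-0.6,"ty":-0.1,"tz":0,"ax":0,"ay":0,"az":0},
  {"fingers":1,"tx":-0.2,"ty":-0.05,"tz":0,"ax":0,"ay":0,"az":0},
])

```text
clock: 13.63
ee_pos: [0.493, -0.2021, 0.2288]
orientation: [-3.14, 0.0, 1.768]
contact_force: [-0.5, -0.2, -3.4]
width: 0.013
finger_force: 49.1
```

>>> step_arm([
  {"fingers":1,"tx":0,"ty":0,"tz":0,"ax":0,"ay":0,"az":0.3},
  {"fingers":1,"tx":0,"ty":0,"tz":0,"ax":0,"ay":0,"az":0.6},
  {"fingers":1,"tx":0,"ty":0,"tz":0,"ax":0,"ay":0,"az":0.6},
  {"fingers":1,"tx":0,"ty":0,"tz":0,"ax":0,"ay":0,"az":0.6},
  {"fingers":1,"tx":0,"ty":0,"tz":0,"ax":0,"ay":0,"az":0.6},
  {"fingers":1,"tx":0,"ty":0,"tz":0,"ax":0,"ay":0,"az":0.4},
  {"fingers":1,"tx":0,"ty":0,"tz":0,"ax":0,"ay":0,"az":0.2},
  {"fingers":1,"tx":0,"ty":0,"tz":0,"ax":0,"ay":0,"az":0},
  {"fingers":1,"tx":0,"ty":0,"tz":0,"ax":0,"ay":0,"az":0},
])

```text
clock: 14.38
ee_pos: [0.4938, -0.1989, 0.2296]
orientation: [-3.141, -0.0, 1.376]
contact_force: [0.7, 0.1, -2.7]
width: 0.0129
finger_force: 49.1
```

Run:
```python
from h import *
o=bot.get_obs(); print(o['clock'],o['ee_pos'],o['orientation'])
im,d=bot.capture('wrist'); p=bot.camera_params('wrist')
cv2.imwrite('pics/w3.png',im)
W=world('wrist',d>0,d,p); H=np.zeros(d.shape+(3,)); H[d>0]=W
z=o['ee_pos'][2]-.141+.11
m=(abs(H[...,2]-z)<.012)&(im.min(2)>80)
m=cv2.morphologyEx(m.astype(np.uint8),cv2.MORPH_OPEN,np.ones((9,9),np.uint8))>0
print('lid',m.sum(),np.median(H[m][:,2]),rect(H[m]))
t,_=bot.capture('top'); cv2.imwrite('pics/t3.png',t)
```

```text
14.3833 [ 0.49381915 -0.19891265  0.22956551] [-3.14106928e+00 -1.73729878e-04  1.37649004e+00]
lid 73761 0.19654199527205346 (array([ 0.4968, -0.1828]), array([139.3, 166.3]), np.float64(-0.1959))
```

View pics/w3.png

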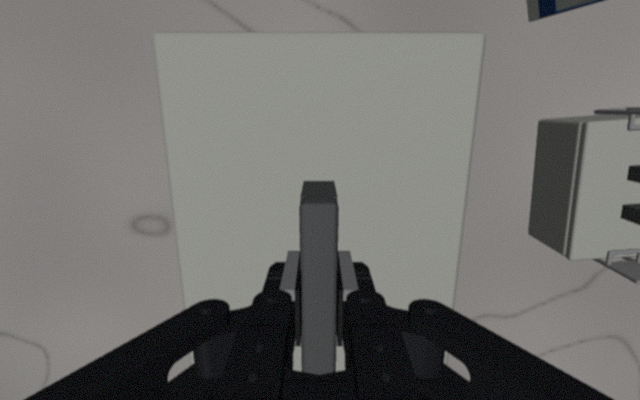

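The wrist view shows the lid held level and square (edges at cols 155–485, handle at col 320). Its centre is 3.5 mm off in x, which I'll correct on the way down.

>>> step_arm([
  {"fingers":1,"tx":0.03,"ty":0.15,"tz":0.3,"ax":0,"ay":0,"az":0},
  {"fingers":1,"tx":0,"ty":0,"tz":0.6,"ax":0,"ay":0,"az":0},
  {"fingers":1,"tx":0,"ty":0,"tz":0.6,"ax":0,"ay":0,"az":0},
  {"fingers":1,"tx":0,"ty":0,"tz":0.6,"ax":0,"ay":0,"az":0},
  {"fingers":1,"tx":0,"ty":0,"tz":0.6,"ax":0,"ay":0,"az":0},
  {"fingers":1,"tx":0,"ty":0,"tz":0.6,"ax":0,"ay":0,"az":0},
  {"fingers":1,"tx":0,"ty":0,"tz":0.6,"ax":0,"ay":0,"az":0},
  {"fingers":1,"tx":0,"ty":0,"tz":0.6,"ax":0,"ay":0,"az":0},
  {"fingers":1,"tx":0,"ty":0,"tz":0.6,"ax":0,"ay":0,"az":0},
  {"fingers":1,"tx":0,"ty":0,"tz":0.6,"ax":0,"ay":0,"az":0},
  {"fingers":1,"tx":0,"ty":0,"tz":0.5,"ax":0,"ay":0,"az":0},
  {"fingers":1,"tx":0,"ty":0,"tz":0.4,"ax":0,"ay":0,"az":0},
  {"fingers":1,"tx":0,"ty":0,"tz":0.2,"ax":0,"ay":0,"az":0},
  {"fingers":1,"tx":0,"ty":0,"tz":0,"ax":0,"ay":0,"az":0},
  {"fingers":1,"tx":0,"ty":0,"tz":0,"ax":0,"ay":0,"az":0},
])

```text
clock: 15.73
ee_pos: [0.4979, -0.1991, 0.0599]
orientation: [3.142, -0.0, 1.375]
contact_force: [0.2, -0.5, -2.7]
width: 0.0131
finger_force: 49.1
```

Run:
```python
from h import *
o=bot.get_obs(); print(o['clock'],o['ee_pos'],o['orientation'],o['contact_force'])
```

```text
15.7333 [ 0.49794153 -0.19907908  0.05992178] [ 3.14153228e+00 -1.24266549e-04  1.37490654e+00] [ 0.18560168 -0.50237847 -2.65962947]
```

>>> step_arm([
  {"fingers":1,"tx":0,"ty":0,"tz":0.08,"ax":0,"ay":0,"az":0},
  {"fingers":1,"tx":0,"ty":0,"tz":0.08,"ax":0,"ay":0,"az":0},
  {"fingers":1,"tx":0,"ty":0,"tz":0.06,"ax":0,"ay":0,"az":0},
  {"fingers":1,"tx":0,"ty":0,"tz":0.04,"ax":0,"ay":0,"az":0},
  {"fingers":1,"tx":0,"ty":0,"tz":0,"ax":0,"ay":0,"az":0},
  {"fingers":1,"tx":0,"ty":0,"tz":0,"ax":0,"ay":0,"az":0},
])

```text
clock: 16.23
ee_pos: [0.4978, -0.1991, 0.0533]
orientation: [-3.142, -0.0, 1.375]
contact_force: [-0.5, -0.1, -2.4]
width: 0.0132
finger_force: 49.1
```

>>> step_arm([
  {"fingers":1,"tx":0,"ty":0,"tz":0.03,"ax":0,"ay":0,"az":0},
  {"fingers":1,"tx":0,"ty":0,"tz":0,"ax":0,"ay":0,"az":0},
  {"fingers":1,"tx":0,"ty":0,"tz":0,"ax":0,"ay":0,"az":0},
])

```text
clock: 16.48
ee_pos: [0.4978, -0.1991, 0.0525]
orientation: [-3.142, -0.0, 1.375]
contact_force: [0.4, 0.2, -2.8]
width: 0.0131
finger_force: 49.1
```

>>> step_arm([
  {"fingers":1,"tx":0,"ty":0,"tz":0.03,"ax":0,"ay":0,"az":0},
  {"fingers":1,"tx":0,"ty":0,"tz":0,"ax":0,"ay":0,"az":0},
  {"fingers":1,"tx":0,"ty":0,"tz":0,"ax":0,"ay":0,"az":0},
])

```text
clock: 16.73
ee_pos: [0.4979, -0.1991, 0.0522]
orientation: [3.141, 0.0, 1.375]
contact_force: [-2.2, 0.3, 7.0]
width: 0.013
finger_force: 50.3
```

>>> step_arm([
  {"fingers":1,"tx":0,"ty":0,"tz":0.02,"ax":0,"ay":0,"az":0},
  {"fingers":1,"tx":0,"ty":0,"tz":0,"ax":0,"ay":0,"az":0},
  {"fingers":1,"tx":0,"ty":0,"tz":0,"ax":0,"ay":0,"az":0},
])

```text
clock: 16.98
ee_pos: [0.4979, -0.1991, 0.0521]
orientation: [3.141, 0.0, 1.375]
contact_force: [-4.3, 1.7, 17.8]
width: 0.0132
finger_force: 51.9
```

The lid is resting on the mat. I'll ease the pressure, release, and go straight up.

>>> step_arm([
  {"fingers":1,"tx":0,"ty":0,"tz":-0.03,"ax":0,"ay":0,"az":0},
  {"fingers":0.5,"tx":0,"ty":0,"tz":0,"ax":0,"ay":0,"az":0},
  {"fingers":0.2,"tx":0,"ty":0,"tz":0,"ax":0,"ay":0,"az":0},
  {"fingers":-0.1,"tx":0,"ty":0,"tz":0,"ax":0,"ay":0,"az":0},
  {"fingers":-0.1,"tx":0,"ty":0,"tz":0,"ax":0,"ay":0,"az":0},
  {"fingers":-0.1,"tx":0,"ty":0,"tz":0,"ax":0,"ay":0,"az":0},
  {"fingers":-0.1,"tx":0,"ty":0,"tz":0,"ax":0,"ay":0,"az":0},
  {"fingers":-0.1,"tx":0,"ty":0,"tz":-0.3,"ax":0,"ay":0,"az":0},
  {"fingers":-0.1,"tx":0,"ty":0,"tz":-0.6,"ax":0,"ay":0,"az":0},
  {"fingers":-0.1,"tx":0,"ty":0,"tz":-0.9,"ax":0,"ay":0,"az":0},
  {"fingers":-0.1,"tx":0,"ty":0,"tz":-0.9,"ax":0,"ay":0,"az":0},
  {"fingers":-0.1,"tx":0,"ty":0,"tz":-0.9,"ax":0,"ay":0,"az":0},
  {"fingers":-0.1,"tx":0,"ty":0,"tz":-0.9,"ax":0,"ay":0,"az":0},
  {"fingers":-0.1,"tx":0,"ty":0,"tz":-0.9,"ax":0,"ay":0,"az":0},
  {"fingers":-0.1,"tx":0,"ty":0,"tz":-0.9,"ax":0,"ay":0,"az":0},
  {"fingers":-0.1,"tx":0,"ty":0,"tz":-0.9,"ax":0,"ay":0,"az":0},
  {"fingers":-0.1,"tx":0,"ty":0,"tz":-0.9,"ax":0,"ay":0,"az":0},
  {"fingers":-0.1,"tx":0,"ty":0,"tz":0,"ax":0,"ay":0,"az":0},
  {"fingers":-0.1,"tx":0,"ty":0,"tz":0,"ax":0,"ay":0,"az":0},
])

```text
clock: 18.57
ee_pos: [0.4979, -0.1992, 0.2557]
orientation: [3.14, 0.0, 1.375]
contact_force: [-0.2, -0.0, -0.5]
width: 0.0472
finger_force: 0.0
```

Run:
```python
from h import *
im,d=bot.capture('scene'); t,dt=bot.capture('top')
W=world('scene',d>0,d); H=np.zeros(d.shape+(3,)); H[d>0]=W
m=(abs(H[...,2]-.019)<.006)&(abs(H[...,0]-.497)<.13)&(abs(H[...,1]+.2)<.15)&(im.min(2)>75)
m=cv2.morphologyEx(m.astype(np.uint8),cv2.MORPH_OPEN,np.ones((5,5),np.uint8))>0
print('lid',np.median(H[m][:,2]),rect(ray('scene',np.argwhere(m),.019)))
cv2.imwrite('pics/f.png',np.hstack([cv2.resize(im[130:330,130:470],(400,235)),cv2.resize(t[70:270,170:460],(400,235))]))
```

```text
lid 0.019435275180186173 (array([ 0.4996, -0.1968]), array([140. , 199.2]), np.float64(-0.1992))
```

View pics/f.png

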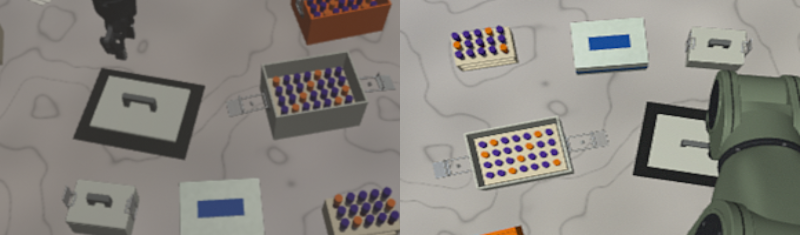

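The final views show the lid centred and square on the mat, handle up. Both clips are open, and the other items are where they were. I'm handing it in.

```bash
python3 -c "
from rig import bot
print(bot.job_done())"
```

```text
the job is handed in; nothing more can be done
None
```

I handed the job in at about 19 s on the robot clock. I flipped both clips fully open with the lid seated, then set the lid down handle up, within about 3 mm of the mat's centre and square to it, and nothing else was moved.

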